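Gauge the zinc coating on the end of a pipe cap

ROBOT

A 6-joint arm with a two-finger parallel gripper is mounted at the origin on the work surface. World frame = base frame: x ahead of the robot, y to its left, z up, the work surface at z = 0. Lengths are in m, angles in rad, forces in N, time in s.
With the tool pointing down it reaches from about 0.35 to 0.85 m from the base axis. Payload 8.1 kg.
Tool frame: the origin (TCP) lies at the very end of the fingers, on their centre line; the grasp point (between the pads) lies 19 mm behind it (r.tcp_to_grasp is the distance from the TCP to the grasp point, in m); z points along the fingers, y is the line along which they close (so a half turn about z gives the same grasp; the last joint's range is limited). The gripper opens to 85 mm and grips with 20 to 120 N. Pads are 22 mm wide; open, the fingers measure 114 mm over their backs; the gripper's body (76 mm by 85 mm) begins 54 mm behind the grasp point. The pads swing forward as they close: fully open they stand 13 mm farther back than shut.
Start: joints at [-1.209, 0.13, 1.488, -0, 1.523, -0.085], TCP at [0.259, -0.541, 0.231] pointing down, gripper open.
Joint ranges: [-2.96, 2.96], [-0.89, 2.26], [0.02, 2.5], [-1.34, 4.48], [0, 2.73], [-2.66, 2.66]. Speed limits (rad/s): [2.39, 2.39, 2.79, 3.14, 3.14, 3.14].

INTERFACE

Orientations are given as a rotation vector (axis times angle).
In Python, from bench import monitor, optics, r, spot_in, mark_of gives the robot as it stands.
- The arm moves only by the shell command python3 -m handwheel 'ROWS' [OPENING]. ROWS is text: rows parted by semicolons, each of 6 numbers parted by spaces: the shift along the tool's x, y, z in units of 40 mm (1.0 is 40 mm), then the turn, a rotation vector about the tool's x, y, z in units of 6 degrees (1.0 is 6 degrees). A call has 1 to 20 rows; each row shifts and turns the commanded pose from where the row before left it, along the tool's axes as they then stand; what a row does not reach is not made up. A row lasts 1/12 s, in which the tool goes at most 41.7 mm and 7.16 degrees, less where a joint would pass 70% of its speed; a pose out of reach is approached as far as the arm can. A call is refused whole if a number of a shift passes 1 or a number of a turn 1, either way. A call with a gripper value outside its range is refused whole. OPENING is the closure, from -1 (fully open) to 1 (shut), set as the call begins (- or left out, the last holds). The fingers move at their own pace and stop on an object; the grip force is fixed at half the most. Time passes only in rows, so rows that do not move let the fingers close. It gives the time, the measured TCP pose, the force, the opening and the grip force at its end, in the units of the state.
- monitor.get_obs(): the state, without advancing time (a new reading comes with each control period).
- optics.camera(name): name is "side" or "top"; returns a dict with "color" (420x560x3 uint8, red, green, blue), "range_z" (420x560 float32, m along the optical axis (not along the pixel's ray), 0 where there is no reading), "vfov" (degrees; the focal length in pixels is half the picture's height over the tangent of half this angle, whatever the lens; pixels are square), "cx", "cy" (the principal point, pixels), "rvec" (rotation vector, rad) and "tvec" (3), from world to camera coordinates, as OpenCV has them. Camera axes: x right, y down, z forward; pixel columns grow to the right and rows downward; lengths in m; the calibration is good to about 2 mm. A picture is of the moment at which its call begins.
- r.sign_off(): hands the job in; it is judged then, once.
Trained networks look in a picture, given as the dict that the camera call returned (one of the last four; its "shot" number tells which), for a name from the list of things; names that differ only in an ending like _2 or _b are one class to them, and where a whole thing is asked for, a point or a joint stands for the part that bears it (a point fixed in the world has none). Each returns a list of dicts, best first, with "p" (0 to 1); they miss things now and then, are a little off and sometimes report something else, mostly with a low value. They report only what shows in the picture. A call takes as long as a camera call.
- spot_in(picture, target): "box" ([left, top, width, height] in pixels, round what is visible of it).
- mark_of(picture, target): "uv" ([column, row] in pixels: a listed point, or the origin of a listed thing).
The state is a dict: "time": time; "joint_positions": joint angles; "joint_velocities": joint speeds; "tau": joint torques, N m; "position": TCP position; "ee_rot": TCP orientation; "ft_force": force on the tool from outside, world axes, zero at the start; "wrist_torque": the same for the moment, N m; "grip_width": finger opening in m; "finger_force": force on a finger pad.
Only numpy, scipy, OpenCV 4.12 (cv2) and the standard library are available. Lean on these libraries where they do the work, as an engineer would, in place of code of your own. Each camera call takes 0.05 s, during which the arm holds its last target. There are 200 camera calls.

TASK

The zinc on this galvanised pipe cap has to be checked on its closed end: turn the cap over so that it stands mouth-down on the bench, setting it down rather than dropping it, and let go of it. Then take the pen gauge out of its stand and hold it upright on the felt-pen circle, gently, with the spring probe pushed in about half-way and not to its stop. Keep it steady for three seconds while it reads and finish still holding it there; leave the carton, the bin and the pipe tee where they are.

Things in the scene. Friction and masses are not known exactly. Their poses are not given: they have to be found in the camera images.
- cap: Octagonal galvanised pipe cap (a cup), loose, mouth-up on the bench (z = 0) at the start; 56 mm across flats, 50 mm high, bore 45 wide and 41 deep, 0.3-0.6 kg. Origin at its centre, half-way up its axis; +z points out of the mouth. Flats face its +x, +y and every 45 degrees round: grip across opposite flats; it lies on a flat without rolling, centre 28 mm up. The closed end is flat.
- cap_spot (a point): Centre of the black felt-pen circle (16 mm across) on the closed end of the cap, 11 mm from the cap's axis towards its +x and 25 mm from the cap's centre: underneath at the start, facing up when the cap is mouth-down. The probe tip should be inside the circle.
- gauge: Pen gauge, loose, nose-down in its stand, 135 mm long, 0.14 kg. Origin on its axis, mid-handle; +z along the axis to its blunt top, 45 mm up. Handle: round, 28 mm diameter, from 46 mm below the origin to the top. Below: collar 36 mm wide, its underside (55 mm below the origin) on the stand's rim; nose 19 mm wide in the bore; probe tip 90 mm below the origin. Lift it straight up 40 mm to free it.
- probe_tip (a point): Contact tip of the gauge's spring probe (7 mm across), at the very bottom on the gauge's axis. It moves with the probe.
- probe (a joint): How far the spring probe is pushed up into the gauge, m: 0 free, 0.006 at its hard stop. It starts to move at 1 N and needs 0.5 N more for each mm (2.5 N at half-way, 4 N at the stop).
- stand: Gauge stand fixed to the bench: weighted round foot 84 mm wide with an upright tube 44 mm in diameter, rim 52 mm above the bench, bore 25 mm wide and 40 mm deep. Origin in the middle of its underside.
- carton: Bystander: loose white carton 85 x 70 x 60 mm high; origin in the middle of its underside.
- bin: Bystander: blue stock bin of small fittings, 150 x 110 x 70 mm high, loose; origin in the middle of its underside.
- tee: Bystander: loose steel pipe tee lying on the bench, 74 mm long along its x, 37 mm high, its branch reaching 38 mm to its +y; origin on the bench under its middle.

How it is judged:
By the outcome, as a careful person would: the job done as asked, in the order asked, and still so for the second after the job is handed in, while the arm keeps its last pose, push and grip.
It also fails if it takes over 72 s, if anything falls off the work surface, if the arm or the gripper's body presses on something with over 40 N, if the wrist force passes 120 N, or if a joint passes its speed limit or range.

## Working session

There is one attempt and no reset: what is moved stays moved. The work goes in short steps, Python scripts to look and compute and a shell command to move; the robot and the scene stay as the last step left them, time stands still between calls to the robot, and variables do not carry over. Pictures are saved under pics/ and viewed, at most 10 in all, crops included, and the job is handed in when it is done.

```bash
ls; mkdir -p pics; cat > h.py <<'E'
import numpy as np, cv2
from scipy.spatial.transform import Rotation as R
from bench import monitor, optics, r, spot_in, mark_of
def cam(n):
    c=optics.camera(n); H,W=c["range_z"].shape
    c["f"]=H/2/np.tan(np.radians(c["vfov"])/2); c["R"]=R.from_rotvec(np.ravel(c["rvec"])).as_matrix(); c["t"]=np.ravel(c["tvec"]); return c
def cloud(c):
    z=c["range_z"]; v,u=np.indices(z.shape)
    p=np.stack([(u-c["cx"])/c["f"]*z,(v-c["cy"])/c["f"]*z,z],-1)
    P=(p-c["t"])@c["R"]; P[z==0]=np.nan; return P
def onplane(c,uv,h):
    d=np.array([(uv[0]-c["cx"])/c["f"],(uv[1]-c["cy"])/c["f"],1])@c["R"]; o=-c["t"]@c["R"]
    return o+d*(h-o[2])/d[2]
def proj(c,P):
    q=c["R"]@np.array(P)+c["t"]; return q[:2]/q[2]*c["f"]+[c["cx"],c["cy"]]
def save(c,n): cv2.imwrite(f"pics/{n}.png",cv2.cvtColor(c["color"],cv2.COLOR_RGB2BGR))
E
python3 - <<'E'
from h import *
np.set_printoptions(precision=4,suppress=True)
print(monitor.get_obs())
for n in("top","side"):
    c=cam(n); save(c,n+"0"); P=cloud(c); print(n,"cam at",-c["t"]@c["R"],c["f"],c["cx"],c["cy"])
    for t,h in(("cap",.025),("gauge",.107),("stand",0),("carton",0),("bin",0),("tee",0)):
        b=spot_in(c,t); m=mark_of(c,t)
        if b: print(t,b[0],len(b))
        if m: print("  ",m[0],onplane(c,m[0]["uv"],h))
E
```

```text
pics
{'time': 0.0, 'joint_positions': array([-1.2094,  0.1312,  1.4893,  0.    ,  1.523 , -0.0854]), 'joint_velocities': array([ 0.001 , -0.0019,  0.0007,  0.0014,  0.001 ,  0.0014]), 'tau': array([ -0.0008, -56.9405, -50.0551,  -0.0004,   0.0149,   0.    ]), 'position': array([ 0.2591, -0.5406,  0.2302]), 'ee_rot': array([-3.0617, -0.6955,  0.0003]), 'ft_force': array([-0.4787,  0.0539, -0.6177]), 'wrist_torque': array([-0.0264, -0.0183, -0.028 ]), 'finger_force': 0.0, 'grip_width': 0.0853727954380754}
top cam at [ 0.4952 -0.0087  1.1439] 478.4199215518691 277.0488249239372 211.66645769426472
cap {'box': [291.8, 227.6, 24.3, 22.9], 'p': 0.96} 1
   {'uv': [302.0, 238.2], 'p': 0.79} [ 0.5625 -0.0544  0.025 ]
gauge {'box': [399.9, 224.2, 27.4, 11.4], 'p': 0.81} 1
   {'uv': [418.9, 227.7], 'p': 0.56} [ 0.5816 -0.3042  0.107 ]
stand {'box': [383.8, 211.9, 36.6, 37.2], 'p': 0.95} 2
   {'uv': [403.3, 231.2], 'p': 0.69} [ 0.5819 -0.2973  0.    ]
carton {'box': [117.1, 214.1, 41.2, 48.9], 'p': 0.69} 1
   {'uv': [142.7, 238.8], 'p': 0.75} [0.5606 0.3265 0.    ]
bin {'box': [292.9, 126.3, 69.5
[... 222 characters left out ...]
 0.4886] 388.8535689387081 275.4024641301673 208.71631302421832
cap {'box': [297.6, 211.2, 30.1, 35.3], 'p': 0.89} 1
gauge {'box': [327.2, 133.7, 14.4, 40.3], 'p': 0.92} 2
   {'uv': [331.7, 151.2], 'p': 0.83} [ 0.5891 -0.2943  0.107 ]
stand {'box': [314.6, 173.2, 33.2, 20.8], 'p': 0.55} 1
   {'uv': [332.7, 190.7], 'p': 0.86} [ 0.5749 -0.2881  0.    ]
carton {'box': [191.7, 338.7, 75.3, 81.3], 'p': 0.78} 1
   {'uv': [229.6, 393.9], 'p': 0.97} [0.5643 0.3301 0.    ]
bin {'box': [214.6, 174.5, 79.8, 51.4], 'p': 0.92} 2
   {'uv': [253.4, 209.9], 'p': 0.86} [ 0.7283 -0.1194  0.    ]
tee {'box': [167.6, 251.8, 38.8, 43.6], 'p': 0.56} 1
   {'uv': [190.5, 278.4], 'p': 0.64} [ 0.7372  0.149  -0.    ]
```

```bash
python3 - <<'E'
from h import *
np.set_printoptions(precision=4,suppress=True)
ct=cam("top"); cs=cam("side")
a=ct["color"][195:275,250:350]; b=cs["color"][120:260,270:370]
a=cv2.resize(a,None,fx=6,fy=6,interpolation=cv2.INTER_CUBIC)[:,:500]
a=cv2.resize(ct["color"][215:261,281:327],(400,400),interpolation=cv2.INTER_CUBIC)
b=cv2.resize(cs["color"][120:260,260:400],(400,400),interpolation=cv2.INTER_CUBIC)
full=cv2.resize(ct["color"],(267,200)); 
img=np.zeros((600,800,3),np.uint8); img[:400,:400]=a; img[:400,400:]=b; img[400:,:267]=full; img[400:,267:534]=cv2.resize(cs["color"],(267,200))
cv2.imwrite("pics/c0.png",img[:,:,::-1])
P=cloud(ct)
m=(np.hypot(P[...,0]-.5625,P[...,1]+.0544)<.05)&(P[...,2]>.04)&(P[...,2]<.065)
q=P[m]; print("rim",len(q),q[:,2].min(),q[:,2].max(),q[:,:2].mean(0),q[:,:2].min(0),q[:,:2].max(0))
# cap silhouette octagon: support widths over angle from the top rim pts
for d in range(0,45,3):
    w=[]
    for k in range(8):
        t=np.radians(d+45*k); w.append((q[:,0]*np.cos(t)+q[:,1]*np.sin(t)).max())
    x=[ (w[i]+ (w[i+4])) for i in range(4)]
    print(d,np.round(np.array(x)*1000,1),round(sum(x)*250,2))
for c,n in((ct,"top"),(cs,"side")):
    P=cloud(c); m=(np.hypot(P[...,0]-.581,P[...,1]+.295)<.035)&(P[...,2]>.09); q=P[m]; print(n,"gauge",len(q),q.max(0),q.min(0)); t=q[q[:,2]>.148]; print(len(t),t.mean(0) if len(t) else 0)
E
```

```text
rim 223 0.04026170824884791 0.055202517626265546 [ 0.5614 -0.0554] [ 0.534  -0.0831] [ 0.5892 -0.0282]
0 [55.3 54.9 54.9 57. ] 55.51
3 [55.6 55.4 55.4 56.6] 55.74
6 [56.1 55.8 55.9 56.2] 55.98
9 [56.4 56.1 56.2 56.8] 56.38
12 [56.6 56.4 57.  57.5] 56.88
15 [57.1 56.8 57.7 58.1] 57.44
18 [57.6 57.1 58.3 58.5] 57.88
21 [57.9 57.4 58.8 58.8] 58.22
24 [58.1 57.6 59.1 58.9] 58.41
27 [58.1 57.7 59.2 58.8] 58.45
30 [57.9 57.6 59.1 58.6] 58.32
33 [57.6 57.4 58.9 58.2] 58.04
36 [57.1 57.  58.6 57.7] 57.59
39 [56.5 56.4 58.  57. ] 56.99
42 [55.7 55.7 57.4 56.1] 56.23
top gauge 240 [ 0.5955 -0.2824  0.1567] [ 0.5677 -0.3113  0.0902]
136 [ 0.5816 -0.2983  0.1518]
side gauge 288 [ 0.5977 -0.2819  0.153 ] [ 0.5696 -0.3097  0.0901]
43 [ 0.5832 -0.2949  0.1509]
```

View pics/c0.png

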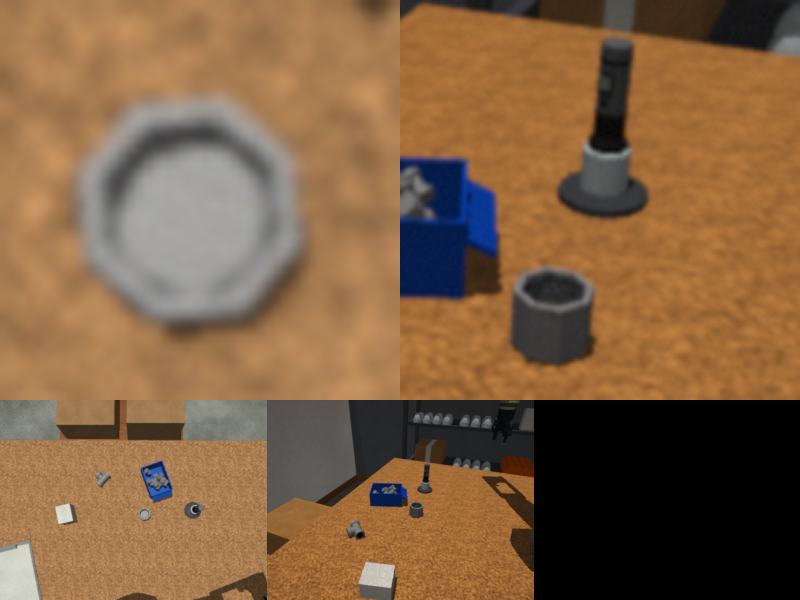

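The crop shows the octagonal cap mouth-up at about (302, 238) in the top view, with flats about 3.5° off the world axes. The gauge stands in its stand at about (330, 152) in the side view, and the bin lies just beyond the cap. I'll flip the cap in two 90° steps about the closing axis, laying it on a flat in between.

```bash
cat >> h.py <<'E'
def Rt(yaw,tilt):  # tool x forward at yaw(deg), tilt>0: tool points outward
    a,t=np.radians(yaw),np.radians(tilt); f=np.array([np.cos(a),np.sin(a),0]); u=np.array([0,0,1.])
    z=np.sin(t)*f-np.cos(t)*u; x=np.cos(t)*f+np.sin(t)*u
    return np.column_stack([x,np.cross(z,x),z])
def plan(Rg,pg,ahead=.019):
    """need: turn units in current tool axes, then shift units in goal axes; pg = grasp point"""
    o=monitor.get_obs(); Rc=R.from_rotvec(o["ee_rot"]).as_matrix(); tcp=np.array(pg)+ahead*Rg[:,2]
    print("turn",np.round(R.from_matrix(Rc.T@Rg).as_rotvec(degrees=True)/6,2),"shift now-axes",np.round(Rc.T@(tcp-o["position"])/.04,2),
     "shift goal-axes",np.round(Rg.T@(tcp-o["position"])/.04,2),"pos",np.round(o["position"],4),"F",np.round(o["ft_force"],1),"w",round(o["grip_width"],4),"t",o["time"])
E
python3 - <<'E'
from h import *
Rg=Rt(3.5,45); p=np.array([.5615,-.0555,.028])
plan(Rt(3.5,0),[.46,-.06,.2])
plan(Rg,p-.1*Rg[:,2],.022)
E
```

```text
turn [-0.    0.    3.68] shift now-axes [ 9.72 -8.68  1.26] shift goal-axes [  5.74 -11.7    1.26] pos [ 0.2593 -0.5411  0.2313] F [0.3 0.3 1. ] w 0.0854 t 1.4
turn [-1.45  7.41  3.49] shift now-axes [10.78 -8.2   3.7 ] shift goal-axes [  2.26 -11.66   7.5 ] pos [ 0.2593 -0.5411  0.2313] F [0.3 0.3 1. ] w 0.0854 t 1.4
```

```bash
python3 -m handwheel '0 0 0 0 0 0.92;0 0 0 0 0 0.92;0 0 0 0 0 0.92;0 0 0 0 0 0.92;0.48 -0.97 0 0 0 0;0.48 -0.97 0 0 0 0;0.48 -0.97 0 0 0 0;0.48 -0.97 0 0 0 0;0.48 -0.97 0 0 0 0;0.48 -0.97 0 0 0 0;0.48 -0.97 0 0 0 0;0.48 -0.97 0 0 0 0;0.48 -0.97 0 0 0 0;0.48 -0.97 0 0 0 0;0.48 -0.97 0 0 0 0;0.46 -0.97 0 0 0 0' -1; python3 -m handwheel '0 0 0 0 0.94 0;0 0 0 0 0.94 0;0 0 0 0 0.94 0;0 0 0 0 0.94 0;0 0 0 0 0.94 0;0 0 0 0 0.94 0;0 0 0 0 0.93 0;0 0 0 0 0.93 0;0 0 0 0 0 0;0 0 0 0 0 0'; python3 - <<'E'
from h import *
Rg=Rt(3.5,45); p=np.array([.5615,-.0555,.028])
plan(Rg,p-.1*Rg[:,2],.022); plan(Rg,p,.022)
E
```

```text
time: 2.73
position: [0.4529, -0.078, 0.2317]
ee_rot: [3.14, 0.096, 0.002]
ft_force: [0.3, -1.1, -0.1]
grip_width: 0.0852
finger_force: 0.0
time: 3.57
position: [0.4919, -0.0984, 0.2264]
ee_rot: [-2.88, -0.094, -1.14]
ft_force: [-0.4, 0.2, -0.4]
grip_width: 0.0851
finger_force: 0.0
turn [-0.19  0.29 -0.04] shift now-axes [-2.15 -0.9   2.92] shift goal-axes [-2.23 -0.96  2.83] pos [ 0.4919 -0.0984  0.2264] F [-0.4  0.2 -0.4] w 0.0851 t 3.5667
turn [-0.19  0.29 -0.04] shift now-axes [-2.07 -0.85  5.42] shift goal-axes [-2.23 -0.96  5.33] pos [ 0.4919 -0.0984  0.2264] F [-0.4  0.2 -0.4] w 0.0851 t 3.5667
```

```bash
python3 -m handwheel '0 0 0 -0.19 0.29 -0.04;-0.75 -0.32 0 0 0 0;-0.74 -0.32 0 0 0 0;-0.74 -0.32 0 0 0 0;0 0 0.7 0 0 0;0 0 0.7 0 0 0;0 0 0.7 0 0 0;0 0 0.7 0 0 0;0 0 0 0 0 0;0 0 0 0 0 0'; python3 - <<'E'
from h import *
Rg=Rt(3.5,45); p=np.array([.5615,-.0555,.028])
plan(Rg,p,.022)
for n in("top","side"):
    c=cam(n); m=mark_of(c,"cap"); print(m[:1], m and onplane(c,m[0]["uv"],.025))
c=cam("top");P=cloud(c)
q=P[(np.hypot(P[...,0]-.5625,P[...,1]+.0544)<.04)&(P[...,2]>.04)&(P[...,2]<.06)];print(len(q),q.min(0),q.max(0))
E
```

```text
time: 4.4
position: [0.5565, -0.0816, 0.1116]
ee_rot: [-2.887, -0.114, -1.09]
ft_force: [-0.0, -0.2, 0.9]
grip_width: 0.0854
finger_force: 0.0
turn [-0.34  0.6   0.03] shift now-axes [-1.22 -0.57  2.25] shift goal-axes [-1.36 -0.64  2.15] pos [ 0.5565 -0.0816  0.1116] F [-0.  -0.2  0.9] w 0.0854 t 4.4
[{'uv': [299.4, 241.4], 'p': 0.98}] [ 0.55496603 -0.04835312  0.025     ]
[{'uv': [314.8, 228.0], 'p': 0.56}] [ 0.56076283 -0.06458273  0.025     ]
198 [ 0.53400252 -0.08344528  0.04011006] [ 0.58939789 -0.02821848  0.05586496]
```

```bash
python3 -m handwheel '0 0 0 -0.17 0.3 0;0 0 0 -0.17 0.3 0;-0.34 -0.16 0 0 0 0;-0.34 -0.16 0 0 0 0;-0.34 -0.16 0 0 0 0;-0.34 -0.16 0 0 0 0;0 0 0 0 0 0'; python3 - <<'E'
from h import *
Rg=Rt(3.5,45); p=np.array([.5615,-.0555,.028])
plan(Rg,p,.022); print(monitor.get_obs()["joint_positions"])
E
```

```text
time: 5.23
position: [0.5469, -0.069, 0.0764]
ee_rot: [-2.885, -0.097, -1.163]
ft_force: [0.7, -0.9, -0.6]
grip_width: 0.0852
finger_force: 0.0
turn [-0.08  0.18  0.03] shift now-axes [-0.55 -0.3   1.69] shift goal-axes [-0.58 -0.31  1.68] pos [ 0.5469 -0.069   0.0764] F [ 0.7 -0.9 -0.6] w 0.0852 t 5.2333
[-0.45580402 -0.44194664  2.49780978  0.77371627  0.52419032  0.47605042]
```

The elbow is at its limit (j3 = 2.498), so an outward tilt won't work here. I'll tilt sideways instead, with the fingers closing along the radius.

```bash
python3 -m handwheel '0 0 -0.6 0 0 0;0 0 -0.6 0 0 0;0 0 -0.6 0 0 0;0 0 -0.6 0 0 0;0 0 0 0 -0.9 0;0 0 0 0 -0.9 0;0 0 0 0 -0.9 0;0 0 0 0 -0.9 0;0 0 0 0 -0.9 0;0 0 0 0 -0.9 0;0 0 0 0 -0.9 0;0 0 0 0 0 0;0 0 0 0 0 0' -0.4; python3 - <<'E'
from h import *
Rg=Rt(93.5,-45); p=np.array([.5615,-.0555,.028])
plan(Rt(93.5,0),[.56,.06,.2])
plan(Rg,p-.1*Rg[:,2],.022)
c=cam("top");P=cloud(c)
b=(P[...,2]>.05)&(P[...,2]<.085)&(P[...,0]>.6)&(P[...,1]<-.0)&(P[...,1]>-.22)&(P[...,0]<.85); q=P[b]
print("bin min x",q[q[:,0].argmin()],"left",q[q[:,1].argmax()])
E
```

```text
time: 6.32
position: [0.5141, -0.0856, 0.154]
ee_rot: [-3.12, -0.121, -0.124]
ft_force: [-0.5, 0.3, -0.8]
grip_width: 0.0601
finger_force: 0.0
turn [  0.49  -0.71 -14.83] shift now-axes [ 1.48 -3.55 -0.51] shift goal-axes [ 3.56  1.37 -0.68] pos [ 0.5141 -0.0856  0.154 ] F [-0.5  0.3 -0.8] w 0.0601 t 6.3167
turn [ -5.36  -6.59 -14.26] shift now-axes [ 1.12 -2.01  1.89] shift goal-axes [ 2.71  1.23 -0.2 ] pos [ 0.5141 -0.0856  0.154 ] F [-0.5  0.3 -0.8] w 0.0601 t 6.3167
bin min x [ 0.63284353 -0.0970278   0.05152747] left [ 0.78310855 -0.03888681  0.07011736]
```

```bash
python3 -m handwheel '0 0 -0.4 0 0 -0.99;0 0 -0.4 0 0 -0.99;0 0 0 0 0 -0.99;0 0 0 0 0 -0.99;0 0 0 0 0 -0.99;0 0 0 0 0 -0.99;0 0 0 0 0 -0.99;0 0 0 0 0 -0.99;0 0 0 0 0 -0.99;0 0 0 0 0 -0.99;0 0 0 0 0 -0.99;0 0 0 0 0 -0.99;0 0 0 0 0 -0.99;0 0 0 0 0 -0.99;0 0 0 0 0 -0.99;0.9 0.4 0 0 0 0;0.9 0.4 0 0 0 0;0.9 0.4 0 0 0 0;0 0 0 0 0 0' -0.6; python3 -m handwheel '0 0 0 0 -0.9 0;0 0 0 0 -0.9 0;0 0 0 0 -0.9 0;0 0 0 0 -0.9 0;0 0 0 0 -0.9 0;0 0 0 0 -0.9 0;0 0 0 0 -0.9 0;0 0 0 0 -0.9 0;0 0 0 0 0 0;0 0 0 0 0 0'; python3 - <<'E'
from h import *
Rg=Rt(93.5,-45); p=np.array([.5615,-.0555,.028])
plan(Rg,p-.1*Rg[:,2],.022); print(monitor.get_obs()["joint_positions"])
E
```

```text
time: 7.95
position: [0.5531, 0.0294, 0.1941]
ee_rot: [2.115, 2.255, 0.116]
ft_force: [0.9, 0.5, 0.8]
grip_width: 0.0682
finger_force: 0.0
time: 8.78
position: [0.551, 0.0244, 0.1915]
ee_rot: [1.732, 1.788, -0.587]
ft_force: [0.2, 0.8, 0.4]
grip_width: 0.0684
finger_force: 0.0
turn [ 0.56 -0.45 -0.51] shift now-axes [ 1.36 -0.08  2.43] shift goal-axes [1.47 0.14 2.36] pos [0.551  0.0244 0.1915] F [0.2 0.8 0.4] w 0.0684 t 8.7833
[ 0.39191118  0.18099352  1.68623821 -0.71645067  1.51042281  0.49355186]
```

```bash
python3 -m handwheel '0 0 0 0.56 -0.45 -0.51;0 0 0 0 0 0;0.37 0.04 0 0 0 0;0.37 0.04 0 0 0 0;0.37 0.04 0 0 0 0;0.36 0.02 0 0 0 0;0 0 0.6 0 0 0;0 0 0.6 0 0 0;0 0 0.6 0 0 0;0 0 0.56 0 0 0;0 0 0 0 0 0;0 0 0 0 0 0'; python3 - <<'E'
from h import *
Rg=Rt(93.5,-45); p=np.array([.5615,-.0555,.028])
plan(Rg,p,.022); print(monitor.get_obs()["joint_positions"])
E
```

```text
time: 9.78
position: [0.5591, -0.0025, 0.085]
ee_rot: [1.705, 1.799, -0.702]
ft_force: [-0.4, 0.6, 0.7]
grip_width: 0.0682
finger_force: 0.0
turn [-0.01 -0.01 -0.06] shift now-axes [ 0.07 -0.02  2.49] shift goal-axes [ 0.07 -0.02  2.49] pos [ 0.5591 -0.0025  0.085 ] F [-0.4  0.6  0.7] w 0.0682 t 9.7833
[ 0.35277271  0.38994494  1.6743613  -0.75404183  1.41522485  0.55370031]
```

Good tracking. Now a slow approach, then close.

```bash
python3 -m handwheel '0.07 -0.02 0.4 0 0 0;0 0 0.4 0 0 0;0 0 0.4 0 0 0;0 0 0.4 0 0 0;0 0 0.3 0 0 0;0 0 0.3 0 0 0;0 0 0.29 0 0 0;0 0 0 0 0 0;0 0 0 0 0 0'; python3 - <<'E'
from h import *
Rg=Rt(93.5,-45); p=np.array([.5615,-.0555,.028])
plan(Rg,p,.022)
c=cam("side"); ct=cam("top")
a=cv2.resize(c["color"][170:270,250:400],(600,400),interpolation=cv2.INTER_CUBIC)
cv2.imwrite("pics/g1.png",a[:,:,::-1])
E
```

```text
time: 10.53
position: [0.5627, -0.0698, 0.0122]
ee_rot: [1.701, 1.8, -0.704]
ft_force: [-0.6, -0.2, 0.8]
grip_width: 0.0684
finger_force: 0.0
turn [-0.01  0.02 -0.04] shift now-axes [-0.03 -0.01  0.02] shift goal-axes [-0.03 -0.01  0.02] pos [ 0.5627 -0.0698  0.0122] F [-0.6 -0.2  0.8] w 0.0684 t 10.5333
```

View pics/g1.png

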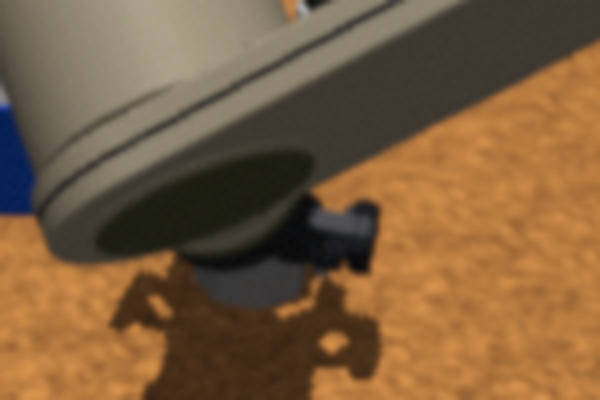

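The arm hides most of the view; the cap shows at about (250, 290) between the fingers, with no contact force. Closing and lifting a little.

```bash
python3 -m handwheel '0 0 0 0 0 0;0 0 0 0 0 0;0 0 0 0 0 0;0 0 0 0 0 0;0 0 0 0 0 0;0 0 0 0 0 0;0 0 0 0 0 0;0 0 0 0 0 0' 1; python3 -m handwheel '-0.1 0 -0.1 0 0 0;-0.3 0 -0.3 0 0 0;-0.4 0 -0.4 0 0 0;-0.5 0 -0.5 0 0 0;-0.5 0 -0.5 0 0 0;-0.5 0 -0.5 0 0 0;0 0 0 0 0 0;0 0 0 0 0 0;0 0 0 0 0 0'; python3 - <<'E'
from h import *
Rg=Rt(93.5,45)
plan(Rg,[.54,.04,.1]); print(monitor.get_obs()["joint_positions"])
E
```

```text
time: 11.3
position: [0.5635, -0.0688, 0.0132]
ee_rot: [1.7, 1.8, -0.702]
ft_force: [-3.2, 4.4, 6.4]
grip_width: 0.0551
finger_force: 64.7
time: 12.05
position: [0.5618, -0.0691, 0.1411]
ee_rot: [1.7, 1.802, -0.705]
ft_force: [-0.8, -1.3, -4.5]
grip_width: 0.055
finger_force: 64.5
turn [ 1.000e-02  1.501e+01 -3.000e-02] shift now-axes [ 3.15 -0.39 -1.23] shift goal-axes [ 1.22 -0.38  3.15] pos [ 0.5618 -0.0691  0.1411] F [-0.8 -1.3 -4.5] w 0.055 t 12.05
[ 0.2437743   0.25384633  1.7261112  -0.78282093  1.40832227  0.41929762]
```

```bash
python3 -m handwheel '0.5 0 -0.5 0 0.9 0;0.5 0 -0.5 0 0.9 0;0 0 0 0 0.94 0;0 0 0 0 0.94 0;0 0 0 0 0.94 0;0 0 0 0 0.94 0;0 0 0 0 0.94 0;0 0 0 0 0.94 0;0 0 0 0 0.94 0;0 0 0 0 0.94 0;0 0 0 0 0.94 0;0 0 0 0 0.94 0;0 0 0 0 0.94 0;0 0 0 0 0.94 0;0 0 0 0 0.94 0;0 0 0 0 0.94 0;0 0 0 0 0 0;0 0 0 0 0 0'; python3 - <<'E'
from h import *
Rg=Rt(93.5,-45); ct=Rg.T@(np.array([.5632,-.0555,.025])-[.5635,-.0692,.0128]); print("c_tool",ct)
Rg=Rt(93.5,45); o=monitor.get_obs(); Rc=R.from_rotvec(o["ee_rot"]).as_matrix()
print("cap now",o["position"]+Rc@ct, o["joint_positions"])
plan(Rg,np.array([.54,.05,.029])-Rg@ct,0)
E
```

```text
time: 13.55
position: [0.5575, -0.0134, 0.141]
ee_rot: [-1.707, -1.802, -0.697]
ft_force: [0.9, 0.2, -3.9]
grip_width: 0.0551
finger_force: 65.1
c_tool [ 0.00105554  0.00053692 -0.01830895]
cap now [ 0.55874484 -0.02547718  0.15478257] [-0.52059201  0.38544831  1.55997195  0.63205415  1.67054157 -0.66676188]
turn [ 0.    0.05 -0.07] shift now-axes [-0.85 -0.35  3.58] shift goal-axes [-0.87 -0.35  3.58] pos [ 0.5575 -0.0134  0.141 ] F [ 0.9  0.2 -3.9] w 0.0551 t 13.55
```

```bash
python3 -m handwheel '-0.1 -0.07 0.6 0 0.05 -0.07;-0.1 -0.07 0.65 0 0 0;-0.1 -0.07 0.65 0 0 0;-0.1 -0.07 0.65 0 0 0;-0.1 -0.07 0.65 0 0 0;0 0 0 0 0 0;0 0 0 0 0 0;0 0 0 0 0 0'; python3 - <<'E'
from h import *
ct=[.001,.0005,-.0183]
Rg=Rt(93.5,45); plan(Rg,np.array([.54,.05,.029])-Rg@ct,0); print(monitor.get_obs()["joint_positions"])
c=cam("side"); b=spot_in(c,"cap")[0]; print(b)
u,v=map(int,proj(c,[.54,.05,.04])); a=cv2.resize(c["color"][v-60:v+60,u-80:u+80],(640,480),interpolation=cv2.INTER_CUBIC)
cv2.imwrite("pics/g2.png",a[:,:,::-1])
E
```

```text
time: 14.22
position: [0.5418, 0.0624, 0.0409]
ee_rot: [-1.696, -1.816, -0.708]
ft_force: [0.7, -0.6, -4.1]
grip_width: 0.0552
finger_force: 65.3
turn [0.03 0.03 0.09] shift now-axes [-0.45 -0.08  0.45] shift goal-axes [-0.45 -0.08  0.45] pos [0.5418 0.0624 0.0409] F [ 0.7 -0.6 -4.1] w 0.0552 t 14.2167
[-0.42299481  0.43694551  1.7092667   0.68094225  1.45703378 -0.7362605 ]
{'box': [287.7, 227.9, 36.0, 41.6], 'p': 0.69}
```

View pics/g2.png

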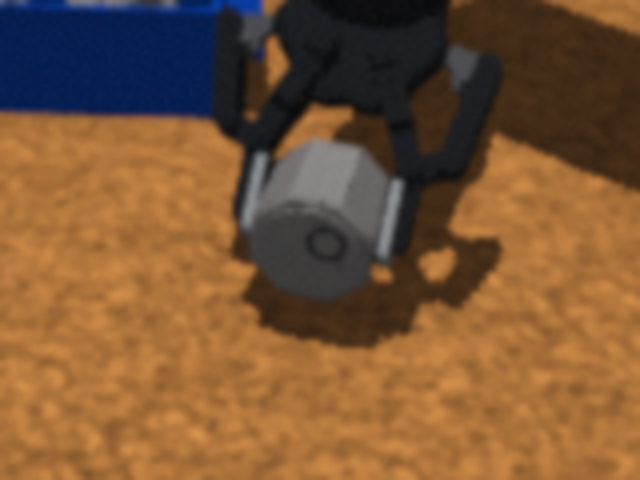

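The cap hangs level with its closed end towards the camera and the felt circle at (327, 243). The next 90° turn will bring that end up. Lowering it slowly.

```bash
python3 -m handwheel '-0.1 0 0.1 0 0 0.09;-0.1 0 0.1 0 0 0;-0.1 0 0.1 0 0 0;-0.06 0 0.06 0 0 0;-0.04 0 0.04 0 0 0;-0.02 0 0.02 0 0 0;0 0 0 0 0 0;0 0 0 0 0 0'; python3 -m handwheel '-0.02 0 0.02 0 0 0;0 0 0 0 0 0;0 0 0 0 0 0'; python3 -m handwheel '-0.02 0 0.02 0 0 0;0 0 0 0 0 0;0 0 0 0 0 0'
```

```text
time: 14.98
position: [0.5414, 0.0622, 0.0162]
ee_rot: [-1.703, -1.804, -0.705]
ft_force: [-0.5, 0.4, -3.8]
grip_width: 0.0551
finger_force: 65.5
time: 15.23
position: [0.5417, 0.0621, 0.0156]
ee_rot: [-1.703, -1.804, -0.706]
ft_force: [0.3, -0.3, -0.4]
grip_width: 0.0554
finger_force: 65.6
time: 15.48
position: [0.5417, 0.0621, 0.0155]
ee_rot: [-1.702, -1.804, -0.707]
ft_force: [-3.9, -2.3, 9.7]
grip_width: 0.0555
finger_force: 66.5
```

```bash
python3 -m handwheel '0 0 0 0 0 0;0 0 0 0 0 0;0 0 0 0 0 0;0 0 0 0 0 0;0 0 0 0 0 0;0 0 -0.2 0 0 0;0 0 -0.4 0 0 0;0 0 -0.6 0 0 0;0 0 -0.7 0 0 0;0 0 -0.7 0 0 0;0 0 -0.7 0 0 0;0 0 0 0 0 0' -0.6; python3 - <<'E'
from h import *
np.set_printoptions(precision=4,suppress=True)
c=cam("top"); P=cloud(c); m=(np.hypot(P[...,0]-.54,P[...,1]-.05)<.06)&(P[...,2]>.045)&(P[...,2]<.065); q=P[m]; print(len(q),q.mean(0),q.min(0),q.max(0))
m=(np.hypot(P[...,0]-.54,P[...,1]-.05)<.06)&(P[...,2]>.012)&(P[...,2]<.065); q=P[m]; 
print(cv2.minAreaRect((q[:,:2]*1000).astype(np.float32)),q.max(0),q.min(0))
for n in(c,cam("side")):
    for t in("cap","cap_spot"):
        k=mark_of(n,t); 
        if k: print(t,k[0],onplane(n,k[0]["uv"],.028))
print(monitor.get_obs()["position"],monitor.get_obs()["time"])
E
```

```text
time: 16.48
position: [0.5494, -0.0356, 0.1121]
ee_rot: [-1.708, -1.809, -0.71]
ft_force: [0.6, 0.0, 0.6]
grip_width: 0.0683
finger_force: 0.0
438 [0.5416 0.05   0.0537] [0.5176 0.0261 0.045 ] [0.5705 0.0748 0.062 ]
((541.5763549804688, 50.3519287109375), (55.83283615112305, 49.57598114013672), 3.1605911254882812) [0.5707 0.0758 0.062 ] [0.5131 0.0243 0.0137]
cap {'uv': [254.2, 246.4], 'p': 0.6} [0.5426 0.057  0.028 ]
cap_spot {'uv': [246.0, 251.4], 'p': 0.81} [0.5309 0.076  0.028 ]
cap {'uv': [306.0, 260.0], 'p': 0.93} [0.545  0.0496 0.028 ]
cap_spot {'uv': [309.4, 264.7], 'p': 0.87} [0.535  0.0604 0.028 ]
[ 0.5456 -0.0297  0.1063] 16.7833
```

```bash
python3 -m handwheel '0 0 -0.3 0 -0.94 0;0 0 0 0 -0.94 0;0 0 0 0 -0.94 0;0 0 0 0 -0.94 0;0 0 0 0 -0.94 0;0 0 0 0 -0.94 0;0 0 0 0 -0.94 0;0 0 0 0 -0.94 0;0 0 0 0 -0.94 0;0 0 0 0 -0.94 0;0 0 0 0 -0.94 0;0 0 0 0 -0.94 0;0 0 0 0 -0.94 0;0 0 0 0 -0.94 0;0 0 0 0 -0.94 0;0 0 0 0 -0.9 0;0 0 0 0 0 0;0 0 0 0 0 0'; python3 - <<'E'
from h import *
Rg=Rt(93.2,-45); p=np.array([.5415,.0503,.028])
plan(Rg,p-.1*Rg[:,2]); plan(Rg,p); print(monitor.get_obs()["joint_positions"])
E
```

```text
time: 18.28
position: [0.5455, -0.038, 0.1134]
ee_rot: [1.699, 1.808, -0.708]
ft_force: [-0.1, -0.4, -0.0]
grip_width: 0.0679
finger_force: 0.0
turn [-0.   -0.    0.06] shift now-axes [ 3.07  0.04 -2.08] shift goal-axes [ 3.07  0.02 -2.08] pos [ 0.5455 -0.038   0.1134] F [-0.1 -0.4 -0. ] w 0.0679 t 18.2833
turn [-0.   -0.    0.06] shift now-axes [3.07 0.04 0.42] shift goal-axes [3.07 0.02 0.42] pos [ 0.5455 -0.038   0.1134] F [-0.1 -0.4 -0. ] w 0.0679 t 18.2833
[ 0.30273521  0.28548462  1.74528484 -0.76756264  1.41111588  0.48844522]
```

```bash
python3 -m handwheel '0 0 -0.7 0 0 0.06;0 0 -0.7 0 0 0;0 0 -0.68 0 0 0;0.62 0 0 0 0 0;0.62 0 0 0 0 0;0.62 0 0 0 0 0;0.62 0 0 0 0 0;0.59 0 0 0 0 0;0 0 0.5 0 0 0;0 0 0.5 0 0 0;0 0 0 0 0 0;0 0 0 0 0 0'; python3 - <<'E'
from h import *
Rg=Rt(93.2,-45); p=np.array([.5415,.0503,.028])
plan(Rg,p); print(monitor.get_obs()["joint_positions"])
E
```

```text
time: 19.28
position: [0.5408, 0.0767, 0.0595]
ee_rot: [1.71, 1.796, -0.704]
ft_force: [-0.2, -0.2, 0.6]
grip_width: 0.0682
finger_force: 0.0
turn [-0.01 -0.01 -0.06] shift now-axes [ 0.09 -0.02  1.5 ] shift goal-axes [ 0.09 -0.02  1.5 ] pos [0.5408 0.0767 0.0595] F [-0.2 -0.2  0.6] w 0.0682 t 19.2833
[ 0.48301673  0.48281434  1.6056984  -0.70165263  1.47580077  0.65913499]
```

```bash
python3 -m handwheel '0.09 -0.02 0.3 0 0 0;0 0 0.3 0 0 0;0 0 0.3 0 0 0;0 0 0.3 0 0 0;0 0 0.3 0 0 0;0 0 0 0 0 0;0 0 0 0 0 0'; python3 -m handwheel '0 0 0 0 0 0;0 0 0 0 0 0;0 0 0 0 0 0;0 0 0 0 0 0;0 0 0 0 0 0;0 0 0 0 0 0;0 0 0 0 0 0' 1;  python3 -m handwheel '-0.1 0 -0.1 0 0 0;-0.3 0 -0.3 0 0 0;-0.4 0 -0.4 0 0 0;-0.5 0 -0.5 0 0 0;-0.5 0 -0.5 0 0 0;-0.5 0 -0.5 0 0 0;0 0 0 0 0 0;0 0 0 0 0 0'
```

```text
time: 19.87
position: [0.5419, 0.037, 0.0137]
ee_rot: [1.707, 1.795, -0.705]
ft_force: [0.1, -0.3, 0.5]
grip_width: 0.068
finger_force: 0.0
time: 20.45
position: [0.5433, 0.0385, 0.015]
ee_rot: [1.707, 1.795, -0.701]
ft_force: [2.8, 2.3, 2.4]
grip_width: 0.0555
finger_force: 64.3
time: 21.12
position: [0.5425, 0.0384, 0.146]
ee_rot: [1.709, 1.794, -0.699]
ft_force: [-0.6, 0.3, -4.2]
grip_width: 0.0551
finger_force: 64.5
```

```bash
python3 -m handwheel '0 0 0 0 0.94 0;0 0 0 0 0.94 0;0 0 0 0 0.94 0;0 0 0 0 0.94 0;0 0 0 0 0.94 0;0 0 0 0 0.94 0;0 0 0 0 0.94 0;0 0 0 0 0.94 0;0 0 0 0 0.94 0;0 0 0 0 0.94 0;0 0 0 0 0.94 0;0 0 0 0 0.94 0;0 0 0 0 0.94 0;0 0 0 0 0.94 0;0 0 0 0 0.94 0;0 0 0 0 0.9 0;0 0 0 0 0 0;0 0 0 0 0 0'; python3 - <<'E'
from h import *
Rg=Rt(93.2,45)
plan(Rg,[.53,.05,.026]); print(monitor.get_obs()["joint_positions"])
E
```

```text
time: 22.62
position: [0.5401, 0.0376, 0.1412]
ee_rot: [-1.71, -1.796, -0.706]
ft_force: [0.5, 0.3, -3.5]
grip_width: 0.0555
finger_force: 64.5
turn [ 0.03 -0.   -0.05] shift now-axes [-1.81 -0.23  2.74] shift goal-axes [-1.81 -0.23  2.74] pos [0.5401 0.0376 0.1412] F [ 0.5  0.3 -3.5] w 0.0555 t 22.6167
[-0.46442317  0.29574461  1.67471988  0.66321052  1.61733861 -0.63754419]
```

```bash
python3 -m handwheel '-0.3 -0.05 0.48 0 0 -0.05;-0.3 -0.05 0.49 0 0 0;-0.3 -0.05 0.49 0 0 0;-0.3 -0.05 0.49 0 0 0;-0.3 -0.03 0.48 0 0 0;0 0 0 0 0 0;0 0 0 0 0 0;0 0 0 0 0 0'; python3 - <<'E'
from h import *
Rg=Rt(93.2,45); plan(Rg,[.53,.05,.026])
c=cam("side"); u,v=map(int,proj(c,[.53,.05,.04])); a=cv2.resize(c["color"][v-45:v+45,u-60:u+60],(640,480),interpolation=cv2.INTER_CUBIC)
cv2.imwrite("pics/g3.png",a[:,:,::-1])
E
```

```text
time: 23.28
position: [0.533, 0.0639, 0.0348]
ee_rot: [-1.703, -1.811, -0.714]
ft_force: [-0.3, 1.1, -2.6]
grip_width: 0.0555
finger_force: 65.0
turn [0.06 0.02 0.08] shift now-axes [-0.4  -0.1   0.39] shift goal-axes [-0.4  -0.1   0.39] pos [0.533  0.0639 0.0348] F [-0.3  1.1 -2.6] w 0.0555 t 23.2833
```

View pics/g3.png

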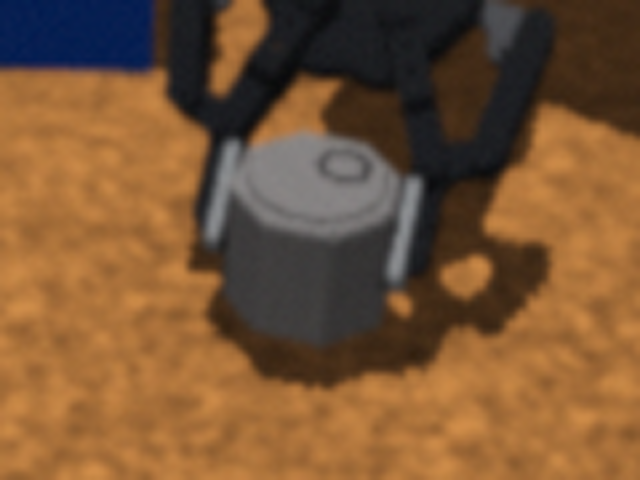

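The cap is mouth-down with its closed end up, and the felt circle is at (345, 165). Lowering it slowly now.

```bash
python3 -m handwheel '-0.1 0 0.1 0 0 0.08;-0.1 0 0.1 0 0 0;-0.08 0 0.08 0 0 0;-0.04 0 0.04 0 0 0;-0.02 0 0.02 0 0 0;0 0 0 0 0 0;0 0 0 0 0 0'; python3 -m handwheel '-0.02 0 0.02 0 0 0;0 0 0 0 0 0;0 0 0 0 0 0'; python3 -m handwheel '-0.02 0 0.02 0 0 0;0 0 0 0 0 0;0 0 0 0 0 0'
```

```text
time: 23.92
position: [0.5323, 0.0637, 0.0141]
ee_rot: [-1.71, -1.8, -0.71]
ft_force: [0.6, 0.2, -4.2]
grip_width: 0.0554
finger_force: 65.3
time: 24.17
position: [0.5326, 0.0636, 0.0135]
ee_rot: [-1.71, -1.801, -0.711]
ft_force: [0.0, -0.4, -0.3]
grip_width: 0.0551
finger_force: 65.4
time: 24.42
position: [0.5327, 0.0636, 0.0135]
ee_rot: [-1.708, -1.8, -0.712]
ft_force: [-4.1, -3.2, 8.9]
grip_width: 0.0552
finger_force: 66.4
```

```bash
python3 -m handwheel '0 0 0 0 0 0;0 0 0 0 0 0;0 0 0 0 0 0;0 0 0 0 0 0;0 0 0 0 0 0;0 0 -0.2 0 0 0;0 0 -0.4 0 0 0;0 0 -0.6 0 0 0;0 0 -0.7 0 0 0;0 0 -0.7 0 0 0;0.5 0 -0.5 0 0 0;0.5 0 -0.5 0 0 0;0.5 0 -0.5 0 0 0;0.5 0 -0.5 0 0 0;0 0 0 0 0 0' -0.6; python3 -m handwheel '0 0 0 0 -0.94 0;0 0 0 0 -0.94 0;0 0 0 0 -0.94 0;0 0 0 0 -0.94 0;0 0 0 0 -0.94 0;0 0 0 0 -0.94 0;0 0 0 0 -0.94 0;0 0 0 0 -0.92 0;0 0 0 0 0 0;0 0 0 0 0 0' -1; python3 - <<'E'
from h import *
np.set_printoptions(precision=4,suppress=True)
for n in("top","side"):
    c=cam(n); P=cloud(c); m=(np.hypot(P[...,0]-.535,P[...,1]-.05)<.06)&(P[...,2]>.04)&(P[...,2]<.06); q=P[m]; t=q[q[:,2]>.046]
    print(n,len(q),t.mean(0),(t.min(0)+t.max(0))/2,t.max(0)-t.min(0))
    for t in("cap","cap_spot"):
        k=mark_of(c,t)
        if k: print(t,k[0],onplane(c,k[0]["uv"],.05 if "spot" in t else .025))
    m=(np.hypot(P[...,0]-.581,P[...,1]+.295)<.035)&(P[...,2]>.1); q=P[m]; print("gauge",len(q),(q[:,:2].min(0)+q[:,:2].max(0))/2)
    if n=="top": cv2.imwrite("pics/g4.png",cv2.resize(c["color"][225:275,225:275],(500,500),interpolation=cv2.INTER_CUBIC)[:,:,::-1])
plan(Rt(70,0),[.582,-.297,.2]); print(monitor.get_obs()["joint_positions"])
E
```

```text
time: 25.67
position: [0.538, -0.0111, 0.2053]
ee_rot: [-1.712, -1.808, -0.716]
ft_force: [-0.3, -0.1, 1.1]
grip_width: 0.0685
finger_force: 0.0
time: 26.5
position: [0.5354, -0.0081, 0.1991]
ee_rot: [2.16, 2.279, 0.004]
ft_force: [-0.7, 0.1, -0.3]
grip_width: 0.0851
finger_force: 0.0<stdin>:5: RuntimeWarning: Mean of empty slice.
  ret = um.true_divide(
Traceback (most recent call last):
ValueError: zero-size array to reduction operation minimum which has no identity
```

```bash
python3 - <<'E'
from h import *
plan(Rt(93.2,0),[.582,-.297,.21])
E
python3 -m handwheel '-0.9 0.1 -0.1 0 0 0;-0.9 0.1 -0.1 0 0 0;-0.9 0.1 -0.1 0 0 0;-0.9 0.1 0 0 0 0;-0.9 0.1 0 0 0 0;-0.9 0.1 0 0 0 0;0 0 0 0 0 0;0 0 0 0 0 0'; python3 - <<'E'
from h import *
np.set_printoptions(precision=4,suppress=True)
for n in("top","side"):
    c=cam(n); P=cloud(c); m=(np.hypot(P[...,0]-.535,P[...,1]-.05)<.06)&(P[...,2]>.04)&(P[...,2]<.06); q=P[m]; t=q[q[:,2]>.046]
    if len(t): print(n,len(q),t.mean(0),(t.min(0)+t.max(0))/2,t.max(0)-t.min(0))
    for t in("cap","cap_spot"):
        k=mark_of(c,t)
        if k: print(t,k[0],onplane(c,k[0]["uv"],.05 if "spot" in t else .025))
    m=(np.hypot(P[...,0]-.581,P[...,1]+.295)<.035)&(P[...,2]>.1)&(P[...,2]<.16); q=P[m]
    if len(q): print("gauge",len(q),(q[:,:2].min(0)+q[:,:2].max(0))/2)
    if n=="top": cv2.imwrite("pics/g4.png",cv2.resize(c["color"][225:275,225:275],(500,500),interpolation=cv2.INTER_CUBIC)[:,:,::-1])
plan(Rt(93.2,0),[.582,-.297,.21]); print(monitor.get_obs()["joint_positions"])
E
```

```text
turn [ 0.03 -0.01 -0.04] shift now-axes [-7.25  0.79  0.19] shift goal-axes [-7.25  0.76  0.19] pos [ 0.5353 -0.009   0.1988] F [0.3 0.2 0.3] w 0.0856 t 26.55
time: 27.22
position: [0.5692, -0.2275, 0.2099]
ee_rot: [2.171, 2.27, 0.004]
ft_force: [0.4, -0.1, -1.0]
grip_width: 0.0853
finger_force: 0.0
top 495 [0.5319 0.0508 0.0502] [0.5314 0.0516 0.0508] [0.0548 0.0552 0.0096]
cap {'uv': [253.1, 252.6], 'p': 0.7} [0.5283 0.0596 0.025 ]
cap_spot {'uv': [260.2, 252.9], 'p': 0.88} [0.527  0.0419 0.05  ]
side 559 [0.5326 0.0548 0.0491] [0.533  0.0518 0.0491] [0.055  0.0571 0.0062]
cap {'uv': [310.7, 261.2], 'p': 0.82} [0.5367 0.0461 0.025 ]
cap_spot {'uv': [318.1, 250.4], 'p': 0.75} [0.5256 0.0409 0.05  ]
gauge 249 [ 0.5834 -0.2963]
turn [ 0.03  0.01 -0.04] shift now-axes [-1.86  0.2   0.5 ] shift goal-axes [-1.86  0.19  0.5 ] pos [ 0.5703 -0.2231  0.2111] F [ 0.1  0.1 -0.6] w 0.0853 t 27.5167
[-0.4573  0.1699  1.4816  0.0011  1.4871 -0.5088]
```

View pics/g4.png

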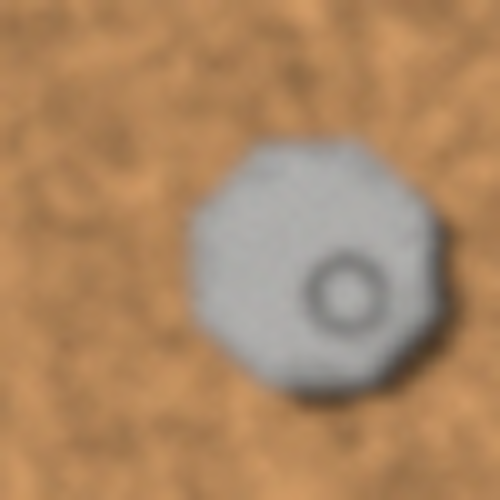

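The cap stands mouth-down with its centre near (0.532, 0.051). The felt circle is at crop (345, 293), which is about (0.525, 0.042) in the world and fits 11 mm along a flat normal. Now to grip the gauge.

```bash
python3 -m handwheel '-0.6 0.06 0 0 0 -0.04;-0.6 0.06 0 0 0 0;-0.6 0.06 0 0 0 0;0 0 0 0 0 0;0 0 0 0 0 0' -0.2; python3 - <<'E'
from h import *
plan(Rt(93.2,0),[.5825,-.2965,.118])
E
```

```text
time: 27.93
position: [0.5813, -0.2956, 0.211]
ee_rot: [2.159, 2.279, 0.003]
ft_force: [0.0, -0.1, -0.1]
grip_width: 0.0515
finger_force: 0.0
turn [ 0.03  0.01 -0.02] shift now-axes [-0.02  0.02  2.8 ] shift goal-axes [-0.02  0.03  2.8 ] pos [ 0.5813 -0.2956  0.211 ] F [ 0.  -0.1 -0.1] w 0.0515 t 27.9333
```

```bash
python3 -m handwheel '-0.02 0.02 0.4 0.03 0.01 0;0 0 0.4 0 0 0;0 0 0.4 0 0 0;0 0 0.4 0 0 0;0 0 0.4 0 0 0;0 0 0.4 0 0 0;0 0 0.4 0 0 0;0 0 0 0 0 0;0 0 0 0 0 0'; python3 -m handwheel '0 0 0 0 0 0;0 0 0 0 0 0;0 0 0 0 0 0;0 0 0 0 0 0;0 0 0 0 0 0;0 0 0 0 0 0;0 0 0 0 0 0;0 0 0 0 0 0' 1; python3 - <<'E'
from h import *
plan(Rt(93.2,0),[.5825,-.2965,.118])
E
```

```text
time: 28.68
position: [0.5811, -0.2944, 0.0971]
ee_rot: [-2.156, -2.28, 0.001]
ft_force: [0.5, -0.3, 0.4]
grip_width: 0.051
finger_force: 0.0
time: 29.35
position: [0.5832, -0.2967, 0.1008]
ee_rot: [2.158, 2.279, 0.001]
ft_force: [1.2, 0.0, 6.7]
grip_width: 0.0266
finger_force: 59.0
turn [ 0.02  0.01 -0.01] shift now-axes [ 0.01 -0.02  0.04] shift goal-axes [ 0.01 -0.02  0.04] pos [ 0.5832 -0.2967  0.1008] F [1.2 0.  6.7] w 0.0266 t 29.35
```

```bash
python3 -m handwheel '0 0 -0.1 0 0 0;0 0 -0.2 0 0 0;0 0 -0.3 0 0 0;0 0 -0.3 0 0 0;0 0 -0.4 0 0 0;0 0 -0.5 0 0 0;0 0 -0.5 0 0 0;0 0 -0.4 0 0 0;0 0 0 0 0 0;0 0 0 0 0 0'; python3 - <<'E'
from h import *
np.set_printoptions(precision=4,suppress=True)
plan(Rt(93.2,0),[.525,.042,.2],.019); print(monitor.get_obs()["joint_positions"])
E
```

```text
time: 30.18
position: [0.5831, -0.297, 0.2093]
ee_rot: [2.158, 2.278, 0.001]
ft_force: [1.0, 0.5, -1.3]
grip_width: 0.0267
finger_force: 59.1
turn [ 0.03  0.02 -0.01] shift now-axes [ 8.54 -0.99  0.69] shift goal-axes [ 8.54 -0.98  0.71] pos [ 0.5831 -0.297   0.2093] F [ 1.   0.5 -1.3] w 0.0267 t 30.1833
[-0.5493  0.2826  1.3551 -0.0001  1.5002 -0.6037]
```

```bash
python3 -m handwheel '0.3 -0.04 0 0.03 0.02 0;0.6 -0.07 0 0 0 0;0.8 -0.09 0 0 0 0;0.8 -0.09 0 0 0 0;0.8 -0.09 0 0 0 0;0.8 -0.09 0 0 0 0;0.8 -0.09 0 0 0 0;0.8 -0.09 0 0 0 0;0.8 -0.09 0 0 0 0;0.8 -0.09 0 0 0 0;0.6 -0.07 0 0 0 0;0.4 -0.05 0 0 0 0;0.2 -0.03 0 0 0 0;0 0 0 0 0 0;0 0 0 0 0 0'; python3 - <<'E'
from h import *
np.set_printoptions(precision=4,suppress=True)
plan(Rt(93.2,0),[.525,.042,.17],.019)
for n in("side","top"):
    c=cam(n); 
    for t in("probe_tip","gauge","cap_spot"):
        k=mark_of(c,t)
        if k: print(n,t,k[0])
    o=monitor.get_obs()["position"]
    print("expected tip px",proj(c,o-[0,0,.0838]),"origin",proj(c,o+[0,0,.0062]),"spot",proj(c,[.525,.042,.05]))
    if n=="side":
        u,v=map(int,proj(c,[.525,.042,.1])); cv2.imwrite("pics/g5.png",cv2.resize(c["color"][v-60:v+60,u-60:u+60],(600,600),interpolation=cv2.INTER_CUBIC)[:,:,::-1]); print(u,v)
        P=cloud(c); m=(np.hypot(P[...,0]-o[0],P[...,1]-o[1])<.03)&(P[...,2]>o[2]-.06)&(P[...,2]<o[2]-.0); q=P[m]
        for a in range(0,60,10):
            s=q[(q[:,2]>o[2]-.06+a/1e3)&(q[:,2]<o[2]-.05+a/1e3)]; print(a,len(s),(s.min(0)+s.max(0))/2-o, s.max(0)-s.min(0))
E
```

```text
time: 31.43
position: [0.5239, 0.041, 0.207]
ee_rot: [-2.156, -2.279, 0.003]
ft_force: [0.6, 0.1, -1.4]
grip_width: 0.0264
finger_force: 59.2
turn [-0.04 -0.02 -0.  ] shift now-axes [0.02 0.04 1.4 ] shift goal-axes [0.02 0.03 1.4 ] pos [0.5239 0.041  0.207 ] F [ 0.6  0.1 -1.4] w 0.0264 t 31.4333
side probe_tip {'uv': [189.1, 281.4], 'p': 0.59}
side gauge {'uv': [323.6, 167.9], 'p': 0.83}
side cap_spot {'uv': [318.4, 249.4], 'p': 0.86}
expected tip px [321.7966 216.6126] origin [326.0306 170.1544] spot [318.2215 250.8201]
320 228
0 25 [-0.0033  0.0043 -0.0555] [0.0176 0.0071 0.0089]
10 148 [-0.0011  0.0006 -0.0449] [0.0348 0.0317 0.0098]
20 75 [-0.002   0.0046 -0.0349] [0.0258 0.0174 0.0098]
30 91 [-0.0012  0.0056 -0.025 ] [0.0272 0.0164 0.0098]
40 94 [-0.0006  0.0038 -0.015 ] [0.0279 0.0176 0.0098]
50 88 [-0.0009  0.0042 -0.005 ] [0.0258 0.0173 0.0099]
expected tip px [259.2798 252.9759] origin [257.0612 251.6171] spot [260.1318 253.7677]
```

View pics/g5.png

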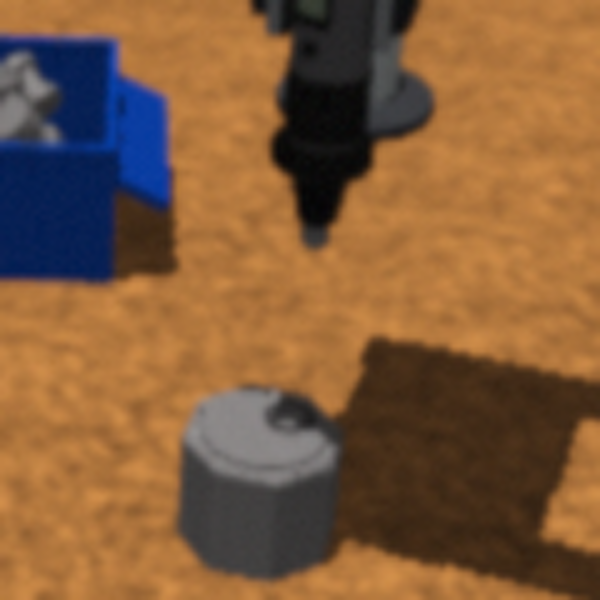

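```bash
python3 -m handwheel '0.03 0.05 0.2 -0.04 -0.02 0;0 0 0.3 0 0 0;0 0 0.3 0 0 0;0 0 0.3 0 0 0;0 0 0.3 0 0 0;0 0 0.15 0 0 0;0 0 0 0 0 0;0 0 0 0 0 0'; python3 - <<'E'
from h import *
plan(Rt(93.2,0),[.525,.042,.17],.019)
ims=[]
for n in("side","top"):
    c=cam(n); o=monitor.get_obs()["position"]
    print(n,mark_of(c,"probe_tip")[:1],mark_of(c,"cap_spot")[:1],proj(c,o-[0,0,.0838]),proj(c,[.525,.042,.05]))
    u,v=map(int,proj(c,[.53,.045,.06]));print(u,v); ims.append(cv2.resize(c["color"][v-30:v+30,u-20:u+20],(400,600),interpolation=cv2.INTER_CUBIC))
cv2.imwrite("pics/g6.png",np.hstack(ims)[:,:,::-1])
E
```

```text
time: 32.5
position: [0.5261, 0.0424, 0.1453]
ee_rot: [-2.16, -2.281, 0.0]
ft_force: [0.1, -0.2, -0.6]
grip_width: 0.0271
finger_force: 59.2
turn [-0.   -0.   -0.01] shift now-axes [-0.01 -0.03 -0.14] shift goal-axes [-0.01 -0.03 -0.14] pos [0.5261 0.0424 0.1453] F [ 0.1 -0.2 -0.6] w 0.0271 t 32.5
side [{'uv': [318.3, 247.4], 'p': 0.53}] [{'uv': [315.8, 247.3], 'p': 0.93}] [317.78320249 245.35229363] [318.22149732 250.82011827]
315 246
top [] [] [259.73335062 252.64477401] [260.13183316 253.76765968]
258 251
```

View pics/g6.png

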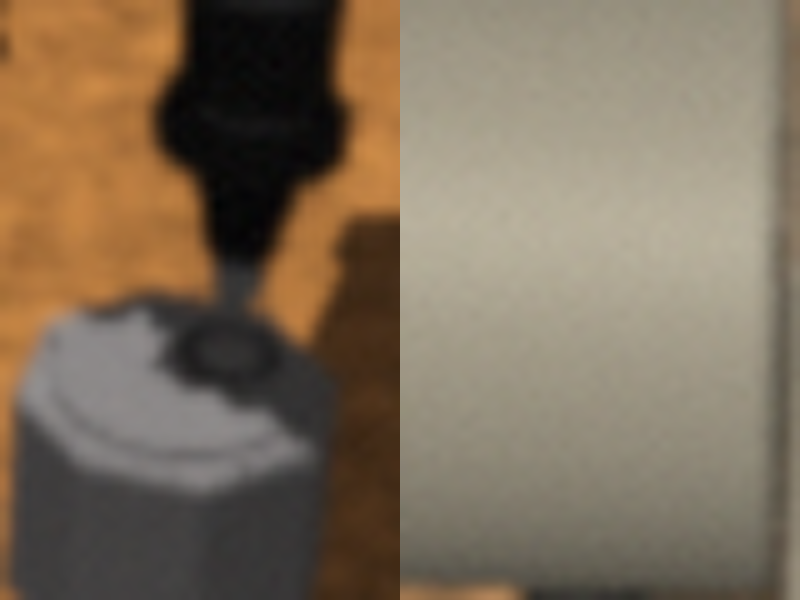

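Side view: the tip at about (235, 307) sits directly above the circle at (228, 350), aligned to within a millimetre or two. Lowering in small steps while watching the force.

```bash
python3 -m handwheel '0 0 0.08 0 0 0;0 0 0.08 0 0 0;0 0 0.06 0 0 0;0 0 0 0 0 0;0 0 0 0 0 0;0 0 0 0 0 0'; for i in 1; do :; done; cat > f.py <<'E'
from h import *
F=[];Z=[]
for i in range(6):
    optics.camera("top"); o=monitor.get_obs(); F.append(o["ft_force"][2]); Z.append(o["position"][2])
print("Fz",np.round(np.mean(F),2),np.round(np.std(F),2),"z",np.round(np.mean(Z),5),o["time"])
E
python3 f.py; python3 -m handwheel '0 0 0.03 0 0 0;0 0 0 0 0 0;0 0 0 0 0 0' ; python3 f.py; python3 -m handwheel '0 0 0.03 0 0 0;0 0 0 0 0 0;0 0 0 0 0 0'; python3 f.py
```

```text
time: 33.3
position: [0.5264, 0.0423, 0.137]
ee_rot: [2.16, 2.281, 0.001]
ft_force: [-0.0, -0.3, -1.8]
grip_width: 0.0269
finger_force: 59.2
Fz -1.44 0.65 z 0.1372 33.6
time: 33.85
position: [0.5264, 0.0423, 0.1358]
ee_rot: [2.16, 2.281, 0.001]
ft_force: [-0.0, -0.0, -1.2]
grip_width: 0.027
finger_force: 59.2
Fz -1.34 0.22 z 0.13587 34.15
time: 34.4
position: [0.5264, 0.0423, 0.1345]
ee_rot: [2.16, 2.281, 0.001]
ft_force: [-0.7, -0.5, -2.0]
grip_width: 0.0267
finger_force: 59.2
Fz -1.37 0.28 z 0.13468 34.7
```

```bash
python3 -m handwheel '0 0 0.03 0 0 0;0 0 0 0 0 0;0 0 0 0 0 0' |head -1; python3 f.py;  python3 -m handwheel '0 0 0.03 0 0 0;0 0 0 0 0 0;0 0 0 0 0 0'|head -1; python3 f.py
```

```text
time: 34.95
Fz 0.05 0.66 z 0.13365 35.25
time: 35.5
Fz 0.46 0.31 z 0.13239 35.8
```

```bash
python3 -m handwheel '0 0 0.033 0 0 0;0 0 0 0 0 0;0 0 0 0 0 0'; python3 f.py; python3 f.py; python3 f.py
```

```text
time: 36.05
position: [0.5266, 0.0423, 0.131]
ee_rot: [2.16, 2.281, 0.001]
ft_force: [2.3, 0.0, 0.3]
grip_width: 0.0268
finger_force: 59.2
Fz 0.99 0.25 z 0.13105 36.35
Fz 1.12 0.72 z 0.13102 36.65
Fz 0.86 0.97 z 0.13101 36.95
```

```bash
Z='0 0 0 0 0 0;0 0 0 0 0 0;0 0 0 0 0 0;0 0 0 0 0 0;0 0 0 0 0 0'; python3 -m handwheel '0 0 0 0 0 0;0 0 0 0 0 0;0 0 0 0 0 0;0 0 0 0 0 0;0 0 0 0 0 0;0 0 0 0 0 0;0 0 0 0 0 0;0 0 0 0 0 0;0 0 0 0 0 0;0 0 0 0 0 0;0 0 0 0 0 0;0 0 0 0 0 0;0 0 0 0 0 0;0 0 0 0 0 0;0 0 0 0 0 0;0 0 0 0 0 0;0 0 0 0 0 0;0 0 0 0 0 0;0 0 0 0 0 0;0 0 0 0 0 0'; python3 f.py; python3 - <<'E'
from h import *
c=cam("side"); o=monitor.get_obs()["position"]; print(proj(c,o-[0,0,.081]),mark_of(c,"probe_tip")[:1],mark_of(c,"cap_spot")[:1])
cv2.imwrite("pics/g7.png",cv2.resize(c["color"][200:270,290:350],(600,600),interpolation=cv2.INTER_CUBIC)[:,:,::-1])
E
```

```text
time: 38.62
position: [0.5265, 0.0423, 0.131]
ee_rot: [2.16, 2.281, 0.001]
ft_force: [1.7, -0.3, 0.6]
grip_width: 0.0268
finger_force: 59.2
Fz 1.09 0.33 z 0.13096 38.9167
[317.39434826 250.75784062] [] [{'uv': [317.5, 251.0], 'p': 0.9}]
```

View pics/g7.png

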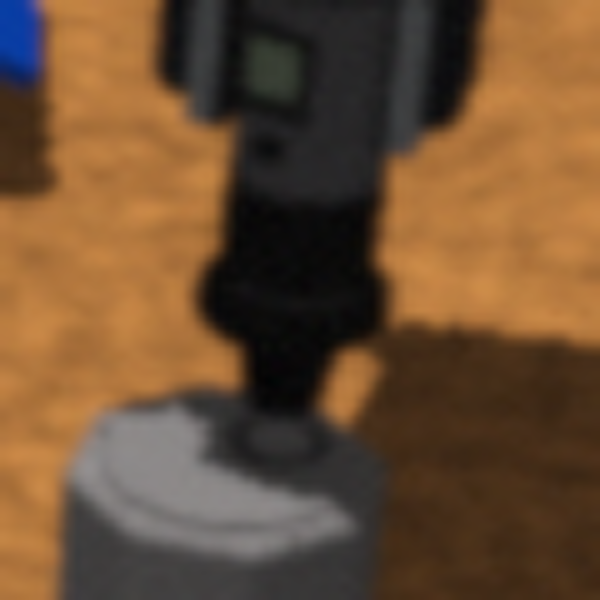

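The gauge is upright on the circle, which is centred at about (278, 440), but the tip's exact place in it is unclear. Checking with a stretched zoom.

```bash
python3 - <<'E'
from h import *
acc=np.mean([cam("side")["color"].astype(float) for i in range(8)],0)[236:262,300:335]
g=np.clip((acc.mean(2)-15)*3,0,255).astype(np.uint8)
cv2.imwrite("pics/g8.png",cv2.resize(g,(770,572),interpolation=cv2.INTER_CUBIC))
E
python3 f.py
```

```text
Fz 1.26 0.21 z 0.13097 39.7667
```

View pics/g8.png

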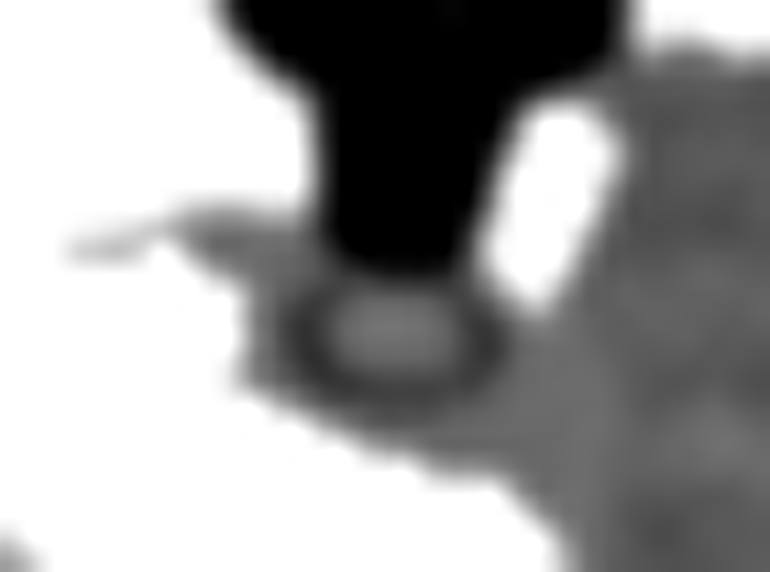

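The ring is centred at about (398, 336). The nose axis at x ≈ 402 and the calibrated tip position put the tip within about 2 mm of its centre. Force has been steady at about 2.5 N for over 3 s, so I'm handing in.

```bash
python3 -m handwheel '0 0 0 0 0 0;0 0 0 0 0 0;0 0 0 0 0 0;0 0 0 0 0 0;0 0 0 0 0 0;0 0 0 0 0 0' && python3 -c "
from bench import r
print(r.sign_off())"
```

```text
time: 40.27
position: [0.5265, 0.0423, 0.131]
ee_rot: [2.16, 2.281, 0.001]
ft_force: [0.8, 0.1, 1.2]
grip_width: 0.0271
finger_force: 59.2
the job is handed in; nothing more can be done
None
```

The job is handed in at about 40 s: the cap stands mouth-down and released, and the gauge is still held upright on the felt-pen circle, its probe pushed in about 3 mm at roughly 2.5 N, steady for over 4 s.

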